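Shut a watch pressure tester, set its knob to the mark and pull it to lock

ROBOT

A 6-joint arm with a two-finger parallel gripper is mounted at the origin on a cart in front of the work surface, level with it; the furniture and walls round the work are solid. World frame = base frame: x ahead of the robot, y to its left, z up, the work surface at z = 0. Lengths are in m, angles in rad, forces in N, time in s.
With the tool pointing down it reaches from about 0.35 to 0.85 m from the base axis. Payload 8.1 kg.
Tool frame: the origin (TCP) lies on the centre line of the jaws, within the pads' length; the fingertips stand 17 mm ahead of it and the grasp point (between the pads) lies 2 mm behind it; z points along the fingers, y is the line along which they close (so a half turn about z gives the same grasp; the last joint's range is limited). The gripper opens to 93 mm and grips with 3 to 60 N. Pads are 15 mm wide; open, the fingers measure 128 mm over their backs; the gripper's body (75 mm by 188 mm) begins 65 mm behind the grasp point.
Start: joints at [1.192, 0.13, 1.488, -0, 1.523, -0.085], TCP at [0.174, 0.574, 0.236] pointing down, gripper open.
Joint ranges: [-2.96, 2.96], [-0.89, 2.26], [0.02, 2.5], [-1.34, 4.48], [0, 2.73], [-2.66, 2.66]. Speed limits (rad/s): [2.39, 2.39, 2.79, 3.14, 3.14, 3.14].

INTERFACE

Orientations are given as a rotation vector (axis times angle).
In Python, from plant import robot, optics, close_job, models gives the robot as it stands.
- The arm moves only by the shell command python3 -m inch 'ROWS' [OPENING] [FORCE]. ROWS is a JSON object of lists of equal length, an entry for each row: "travel": the shift along the tool's x, y, z in m, a list of three; "spin": the turn about the tool's z in rad. In form: {"travel": [[x, y, z], ...], "spin": [spin, ...]}. A call has 1 to 10 rows; each row is the pose to reach, as a shift and turn from the pose commanded when the call began, along the tool's axes at that moment; what a row does not reach only later rows make up. A row lasts 1/12 s, in which the tool goes at most 41.7 mm and 7.16 degrees, less where a joint would pass 70% of its speed; a pose out of reach is approached as far as the arm can. A call with a gripper value outside its range is refused whole. OPENING is the closure, from 0 (fully open) to 1 (shut), set as the call begins (- or left out, the last holds). The fingers move at their own pace and stop on an object; FORCE is the grip in N (left out, the last holds). Time passes only in rows, so rows that repeat a pose let the fingers close. It gives the time, the measured TCP pose, the force, the opening and the grip force at its end, in the units of the state.
- robot.read_state(): the state, without advancing time (a new reading comes with each control period).
- optics.read_camera(name): name is "side" or "top"; returns (picture, depth): 384x512x3 uint8, red, green, blue; 384x512 float32, m along the optical axis (not along the pixel's ray), 0 where there is no reading.
- optics.camera_info(name): a dict with "camera_matrix" (3x3 intrinsics, pixels), "dist" ([k1, k2, p1, p2, k3] as OpenCV has them; the pictures are not rectified), "view" (4x4, takes a point from world to camera coordinates). Camera axes: x right, y down, z forward; pixel columns grow to the right and rows downward; lengths in m; the calibration is good to about 2 mm. A picture is of the moment at which its call begins. camera_info takes no time and is no camera call.
- close_job(): hands the job in; it is judged then, once.
Trained networks look in the newest picture that a camera, given by its name, has taken for a name from the list of things; names that differ only in an ending like _2 or _b are one class to them, and where a whole thing is asked for, a point or a joint stands for the part that bears it (a point fixed in the world has none). Each returns a list of dicts, best first, with "p" (0 to 1); they miss things now and then, are a little off and sometimes report something else, mostly with a low value. They report only what shows in the picture. A call takes as long as a camera call.
- models.look_for(camera, name): "centre" ([x, y, z] in m, in world coordinates, good to about 4 mm: the middle of the surface that is visible of it).
- models.masks_of(camera, name): "region" (384x512 bool, what is visible of it).
The state is a dict: "t": time; "q": joint angles; "dq": joint speeds; "joint_torque": joint torques, N m; "tool_pos": TCP position; "orientation": TCP orientation; "force": force on the tool from outside, world axes, zero at the start; "wrist_torque": the same for the moment, N m; "opening": finger opening in m; "gripper_force": force on a finger pad.
Only numpy, scipy, OpenCV 4.12 (cv2) and the standard library are available. Lean on these libraries where they do the work, as an engineer would, in place of code of your own. Each camera call takes 0.05 s, during which the arm holds its last target. There are 200 camera calls.

TASK

Get the pressure tester ready for its test: first press its clear hinged cover down until the catch snaps and holds it shut, then turn the black knob clockwise until its white pointer stands at the red mark, and finally pull the knob straight up until it snaps into its raised, locked position with the pointer still at the mark. Then let go; leave the red mark and the things round the tester where they are.

Things in the scene. Friction and masses are not known exactly. Their poses are not given: they have to be found in the camera images.
- tester: Grey bench pressure tester, fixed to the desk, 130 x 200 x 50 mm (x, y, z); origin at the centre of its underside, x to its back, y to its left, z up; turned by up to 0.25 rad. On its left half is the chamber with the cover; on its right half, at x 0, y -52 mm, the knob in a black dial plate of radius 46 mm, its face 52 mm above the origin.
- cover (a joint): Angle (rad) of the clear cover, 127 x 98 x 6 mm, hinged along the tester's y at the back. 0 is shut (level, its top 57 mm above the tester's origin), positive is open, up to 1.2. It starts at 0.5 to 0.8 and stays where left (stiff hinge). A spring catch resists over the last 8 mm of the front edge's travel (about 6 N at the pad); past it the cover snaps to 0 and is held.
- cover_hinge (a point): Point on the hinge line of the cover, in the middle of the cover's width; 62 mm behind, 48 mm left of and 53 mm above the tester's origin. Its x axis lies in the cover, pointing from the cover's front edge to the hinge; z is normal to the cover, upward when shut.
- cover_pad (a point): Black press pad on the upper face of the cover's front edge, 12 x 34 mm: the place to press. Point at its centre, on the face, 118 mm from the hinge line.
- knob_turn (a joint): Turn of the knob (rad); grows clockwise seen from above, limits -1.2 and 2.6, at 0 the pointer points to the tester's front (-x of the tester). It starts between -0.5 and 0.5; turns with light friction (0.05 N m).
- knob_pull (a joint): How far the knob is pulled up (m): 0 pushed in (start), 0.012 pulled out and locked. An over-centre spring holds it at either end; pulling it out takes about 8 N, and past 6 mm it snaps up by itself. Pulled out, it is locked against turning by friction (about 0.25 N m).
- knob_grip (a point): Point on the knob's vertical axis at the height to grip, 30 mm above the dial plate when the knob is in; it rises with the knob. The knob is a black ribbed cylinder of 48 mm diameter with its top 14 mm above this point, standing on a skirt of 60 mm diameter whose top is 22 mm below this point.
- knob_pointer (a point): Tip of the knob's white pointer (a white line down the knob's side and over its top shows the same direction), 37 mm from the knob's axis; turns and rises with the knob.
- mark_tip (a point): Inner tip of the red mark on the dial plate, 37 mm from the knob's axis, 3 mm above the plate. The mark is a small stiff rider on the dial's rim; it stands clockwise of the pointer by 0.4 to 2.3 rad (angle about the knob's axis, from above).
- tape: Yellow reel of tape lying flat, 80 mm across, 48 mm high; a bystander to leave alone, origin at the centre of its underside.
- blower: Red rubber dust blower, 103 x 51 x 51 mm; a bystander to leave alone, origin at the centre of its underside.
- hammer: Small hammer with wooden handle and brass head, 148 x 44 x 13 mm; a bystander to leave alone, origin at the centre of its underside.
- oil_pots: Grey plate with two small pots, 42 x 82 x 23 mm; a bystander to leave alone, origin at the centre of its underside.
- flat_box: Small flat off-white box, 59 x 73 x 26 mm; a bystander to leave alone, origin at the centre of its underside.
- brush: Black dust brush, 150 x 15 x 10 mm, lying just right of the tester; a bystander to leave alone, origin at the centre of its underside.
- tin: Round flat tin with dark lid, 50 mm across, 20 mm high, just left of the tester; a bystander to leave alone, origin at the centre of its underside.

How it is judged:
By the outcome, as a careful person would: the job done as asked, in the order asked, and still so for the second after the job is handed in, with the robot touching nothing.
It also fails if it takes over 67 s, if anything falls off the work surface, if the arm or the gripper's body presses on something with over 40 N, if the wrist force passes 120 N, or if a joint passes its speed limit or range.

## Working session

There is one attempt and no reset: what is moved stays moved. The work goes in short steps, Python scripts to look and compute and a shell command to move; the robot and the scene stay as the last step left them, time stands still between calls to the robot, and variables do not carry over. Pictures are saved under pics/ and viewed, at most 10 in all, crops included, and the job is handed in when it is done.

```bash
ls; mkdir -p pics; python3 - <<'E'
from plant import robot, optics, models
import cv2, numpy as np
s=robot.read_state(); print({k:np.round(v,3).tolist() for k,v in s.items()})
ims=[]
for c in ("side","top"):
    p,d=optics.read_camera(c); ims.append(p[:,:,::-1])
    i=optics.camera_info(c); print(c,np.round(i["camera_matrix"],1).tolist(),np.round(i["dist"],3).tolist(),np.round(i["view"],4).tolist())
    cv2.imwrite(f"pics/{c}0.png",p[:,:,::-1])
    for n in ["tester","cover_pad","cover_hinge","knob_grip","knob_pointer","mark_tip","tape","blower","hammer","oil_pots","flat_box","brush","tin"]:
        print(c,n,[(np.round(r["centre"],3).tolist(),round(r["p"],2)) for r in models.look_for(c,n)][:2])
E
```

```text
pics
{'t': 0.0, 'q': [1.192, 0.131, 1.489, -0.0, 1.523, -0.085], 'dq': [-0.0, 0.001, 0.001, 0.0, -0.001, 0.0], 'joint_torque': [-0.001, -55.984, -49.175, 0.077, 0.035, -0.0], 'tool_pos': [0.174, 0.574, 0.235], 'orientation': [-0.46, -3.107, 0.003], 'force': [-0.047, 0.542, 0.955], 'wrist_torque': [0.003, 0.017, 0.02], 'gripper_force': 0.0, 'opening': 0.093}
side [[473.1, 0.0, 258.7], [0.0, 473.1, 194.3], [0.0, 0.0, 1.0]] [-0.069, 0.0, 0.0, 0.0, 0.0] [[0.8472, -0.5311, 0.0109, -0.4923], [-0.4438, -0.7189, -0.535, 0.3013], [0.292, 0.4484, -0.8448, 0.9131], [0.0, 0.0, 0.0, 1.0]]
side tester [([0.505, -0.037, 0.05], 0.6)]
side cover_pad [([0.524, 0.01, 0.109], 0.61), ([0.51, -0.095, 0.096], 0.58)]
side cover_hinge [([0.52, 0.01, 0.106], 0.55), ([0.695, 0.078, 0.034], 0.55)]
side knob_grip [([0.513, -0.092, 0.096], 0.79)]
side knob_pointer [([0.516, -0.095, 0.095], 0.7)]
side mark_tip []
side tape [([0.695, 0.077, 0.034], 0.94)]
side blower [([0.651, 0.183, 0.033], 0.73), ([0.687, -0.124, 0.007], 0.2)]
side hammer [([0.663, -0.028, 0.006], 0.68), ([0.511, -0.095, 0.095], 0.54)]
side oil_p
[... 339 characters left out ...]
, [0.0693, -0.0287, -0.9972, 1.002], [0.0, 0.0, 0.0, 1.0]]
top tester [([0.516, -0.032, 0.061], 0.61)]
top cover_pad [([0.529, 0.018, 0.105], 0.85), ([0.521, -0.085, 0.094], 0.44)]
top cover_hinge [([0.522, 0.014, 0.105], 0.79), ([0.519, -0.077, 0.097], 0.32)]
top knob_grip [([0.519, -0.083, 0.096], 0.91)]
top knob_pointer [([0.518, -0.079, 0.1], 0.94)]
top mark_tip [([0.52, -0.029, 0.06], 0.65), ([0.519, -0.083, 0.093], 0.63)]
top tape [([0.703, 0.093, 0.032], 0.97)]
top blower []
top hammer []
top oil_pots [([0.699, 0.091, 0.03], 0.32)]
top flat_box [([0.66, -0.208, 0.028], 0.68)]
top brush [([0.516, -0.162, 0.01], 0.69), ([0.518, 0.018, 0.106], 0.69)]
top tin [([0.527, 0.1, 0.021], 0.63)]
```

View pics/side0.png

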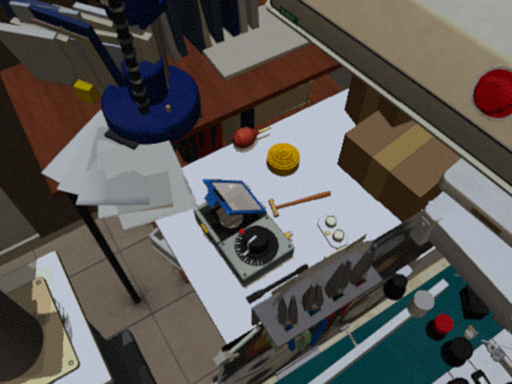

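View pics/top0.png

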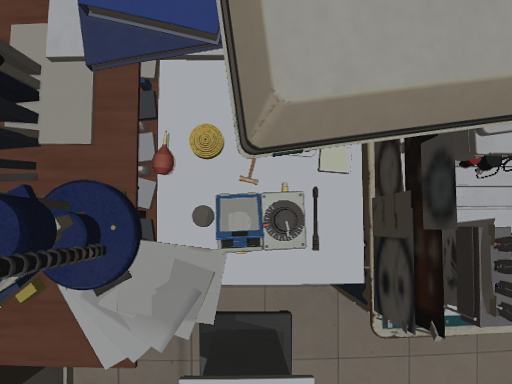

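```bash
cat > h.py <<'E'
from plant import robot, optics, models
import cv2, numpy as np
def cloud(c,d):
    i=optics.camera_info(c); K=np.array(i["camera_matrix"]); V=np.array(i["view"])
    h,w=d.shape; uv=np.stack(np.meshgrid(np.arange(w),np.arange(h)),-1).reshape(-1,1,2).astype(np.float64)
    n=cv2.undistortPoints(uv,K,np.array(i["dist"]))[:,0]
    P=np.c_[n,np.ones(len(n))]*d.reshape(-1,1)
    W=(P-V[:3,3])@V[:3,:3]; W[d.ravel()==0]=np.nan
    return W.reshape(h,w,3)
def proj(c,X):
    i=optics.camera_info(c); V=np.array(i["view"])
    return cv2.projectPoints(np.array(X,float).reshape(-1,1,3),cv2.Rodrigues(V[:3,:3])[0],V[:3,3],np.array(i["camera_matrix"]),np.array(i["dist"]))[0][:,0]
def pix2plane(c,uv,z):
    i=optics.camera_info(c); V=np.array(i["view"]); n=cv2.undistortPoints(np.array(uv,float).reshape(-1,1,2),np.array(i["camera_matrix"]),np.array(i["dist"]))[:,0]
    o=-V[:3,:3].T@V[:3,3]; D=np.c_[n,np.ones(len(n))]@V[:3,:3]
    return o+D*((z-o[2])/D[:,2])[:,None]
E
python3 - <<'E'
from h import *
g=np.full((24,20),np.nan)
for c in("side","top"):
    p,d=optics.read_camera(c); W=cloud(c,d); np.savez(f"{c}0.npz",p=p,W=W)
    i=optics.camera_info(c);V=np.array(i["view"]);print(c,-V[:3,:3].T@V[:3,3])
    X=W.reshape(-1,3);X=X[~np.isnan(X[:,0])]
    ix=((X[:,0]+0.1)/.05).astype(int);iy=((X[:,1]+.5)/.06).astype(int)
    m=(ix>=0)&(ix<24)&(iy>=0)&(iy<20)
    for a,b,z in zip(ix[m],iy[m],X[m,2]): g[a,b]=np.nanmax([g[a,b],z])
print("cols y",[round(-.5+.06*k,2) for k in range(20)])
for a in range(24): print(round(-.1+.05*a,2),' '.join('  . ' if np.isnan(v) else f'{v*100:4.0f}' for v in g[a]))
A=np.load("top0.npz");B=np.load("side0.npz")
a=cv2.resize(A['p'][170:265,185:330],None,fx=5,fy=5,interpolation=cv2.INTER_CUBIC)
b=cv2.resize(B['p'][165:290,180:305],None,fx=5,fy=5,interpolation=cv2.INTER_CUBIC)
cv2.imwrite("pics/a.png",a[:,:,::-1]);cv2.imwrite("pics/b.png",b[:600,:,::-1])
E
```

```text
side [ 0.28426912 -0.45432798  0.93794676]
top [0.51242242 0.00439863 1.04031424]
cols y [-0.5, -0.44, -0.38, -0.32, -0.26, -0.2, -0.14, -0.08, -0.02, 0.04, 0.1, 0.16, 0.22, 0.28, 0.34, 0.4, 0.46, 0.52, 0.58, 0.64]
-0.1  -76  -76  -76  -76  -76  -66   .    .    .    .    .   -67  -76  -76  -76  -76  -76  -76  -76  -69
-0.05  -76  -76  -76  -76  -76  -66    2    9   .    .   -67  -67  -76  -76  -76  -76   .    .    .   -69
0.0  -76  -76  -76  -76  -76  -67    2   18   .     2    2  -67  -76  -76  -76  -77  -77  -77  -77  -23
0.05  -76  -76  -76  -76  -76    0    2   20   20    2    2   -0  -76  -76  -76  -76  -76  -76  -76  -16
0.1  -76  -76  -76  -76  -76    1    2    2    2    2    2   -1  -76  -76  -76  -76  -76  -76  -76   -5
0.15  -77  -76  -76  -76  -76   -0   -0    0   -0    0    0  -66  -76    8    8  -76  -76  -76  -76    6
0.2   -1   -1   -1   -1  -76  -76  -76  -76  -76  -76  -76    9    9    9    8    8    8   25    8   16
0.25   -1   -1   -1   12  -76  -76  -76  -76  -76    9    9    9    9    9    9    8   29   34   32   25
0.3   -1   .    33   37   .    .   -76  -76  -7
[... 923 characters left out ...]
   1    1    1   59   55   55   55   49   10   10   26   25   .    .    . 
0.8    6    3   -1    0   12   12   13   12   13    1    1    1   49   10   10   26   26   .    .    . 
0.85   -1    3   -1    1   12   13   13   13   13    1    1    1    8   10   10   27   26   .    .    . 
0.9   .    .    .    .    .    13   13   18   18   16   15    1    8   10   10   10   10   10    8   . 
0.95   .    .    .    .   -25   13   13   15   .    .    .     1    8    9    9    9    9    9   .    . 
1.0   .    .    .    .   -25   .    .    .    .    .    .    .   -25  -26   .     8    8    8    7   . 
1.05   .    .    .    .   -30   .    .    .    .    .    .    .    .    .    .   -18  -28   .    .    .
```

View pics/a.png

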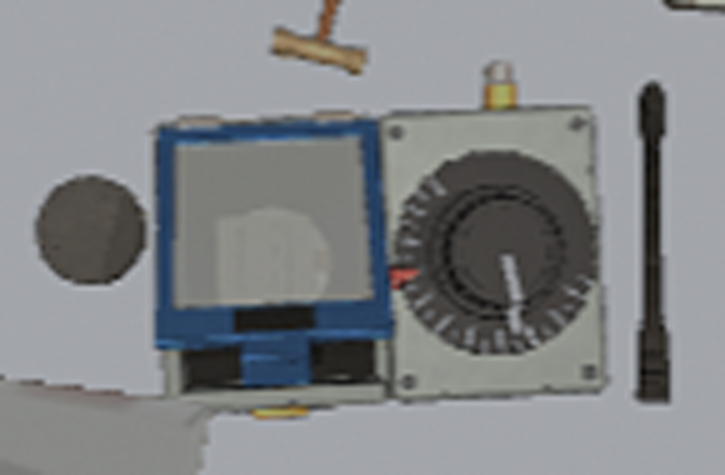

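View pics/b.png

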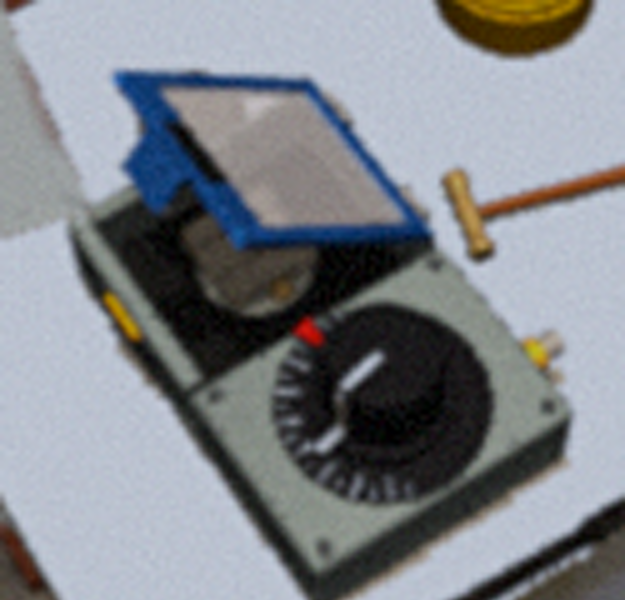

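```bash
python3 - <<'E'
from h import *
S=330 # px per m ; x -0.1..1.1 -> rows down to up ; y 0.8..-0.5
im=np.zeros((400,430,3),np.uint8);zz=np.full((400,430),-9.);hm=im.copy()
for c in("side","top"):
    A=np.load(c+"0.npz");X=A['W'].reshape(-1,3);C=A['p'].reshape(-1,3)
    r=np.nan_to_num((1.1-X[:,0])*S,nan=-1).astype(int);q=np.nan_to_num((.8-X[:,1])*S,nan=-1).astype(int)
    m=(r>=1)&(r<399)&(q>=1)&(q<429)&(X[:,2]<0.75)
    for a,b,z,co in zip(r[m],q[m],X[m,2],C[m]):
        if z>zz[a,b]: zz[a-1:a+1,b-1:b+1]=z;im[a-1:a+1,b-1:b+1]=co
hm=cv2.applyColorMap(np.clip(zz*255/.7,0,255).astype(np.uint8),cv2.COLORMAP_JET)
o=np.hstack([im[:,:,::-1],hm])
for k in (0,430):
    for (x,y) in [(0,0),(.174,.574),(.46,.02),(.52,-.085)]:
        cv2.circle(o,(int(k+(.8-y)*S),int((1.1-x)*S)),4,(255,0,255),-1)
cv2.imwrite("pics/map.png",cv2.resize(o,(800,372)))
print(proj("side",[[.174,.574,.236],[.174,.574,.4],[0,0,.3]]),proj("top",[[.174,.574,.236]]))
# dense list of points on left region: z histogram by cell, split by camera
for c in("side","top"):
    X=np.load(c+"0.npz")['W'].reshape(-1,3)
    for x in np.arange(.15,.7,.05):
        print(c,round(x,2),' '.join((lambda z:'   .   ' if len(z)==0 else f'{z.min()*100:3.0f}/{z.max()*100:3.0f}')(X[(abs(X[:,0]-x)<.025)&(abs(X[:,1]-y)<.025),2]) for y in np.arange(.1,.66,.05)))
E
```

```text
[[-30.59903699  53.61780065]
 [-69.15618457 -10.14879505]
 [-77.55594746 291.17738902]] [[-57.28687062 403.29687693]]
side 0.15 -78/  0 -78/  1 -78/-67 -79/-76 -78/-76 -78/-76 -78/-76 -78/-76 -78/-76 -78/-76 -78/-76 -78/-76
side 0.2 -79/-76 -78/-76 -78/-76 -78/  9 -78/  9 -78/  8 -78/  8 -78/  8 -78/  8 -78/  8 -78/  8 -78/  8
side 0.25 -78/  9 -78/  9 -79/  9 -78/  9 -78/  9 -78/  8 -78/  8 -78/  8 -78/ 29 -78/ 29 -78/ 21 -78/  8
side 0.3 -78/  9 -78/  9 -78/  9 -78/  9 -78/  9 -78/  9 -78/  8 -78/ 29 -78/ 34 -78/ 34 -78/ 33 -79/  8
side 0.35 -78/ 10 -78/ 10 -79/ 10 -78/ 10 -78/ 10 -78/ 10 -78/ 34 -78/ 34 -79/ 34 -78/ 34 -78/-76    .   
side 0.4 -78/ 10 -78/ 10 -78/ 10 -78/ 14 -78/ 14 -78/ 35 -78/ 35 -78/ 35 -78/ 34 -78/-71 -78/-77    .   
side 0.45 -78/ 10 -78/ 10 -78/ 13 -78/ 14 -72/ 44  14/ 41  13/ 34  32/ 34 -72/-71 -71/-71  22/ 24  21/ 23
side 0.5  -0/  2  -0/  1  -0/ 13  -6/ 16  14/ 42  23/ 34    .       .       .       .       .     16/ 19
side 0.55  -0/  2  -0/  1  -0/  1  -6/ 14  -3/ 40  13/ 35 -29/ 14 -29/ 22 -29/-24    .       .       .   
side 0.6  -0/  1  -0/  1  -0/  0
[... 625 characters left out ...]
/  9   8/  9   8/ 10   8/  9   7/  9   7/ 28   7/ 13   7/  8    .       .   
top 0.4   8/ 10   8/ 10   9/ 10   8/ 14   8/ 14  10/ 34   7/ 34   7/ 29    .       .       .       .   
top 0.45  -1/ 10  -1/ 10  -0/ 12 -29/ 14 -26/ 55  13/ 31  13/ 31    .       .       .       .       .   
top 0.5  -1/  2  -1/  0  -1/ 13 -30/ 15 -29/ 52  23/ 28    .       .       .       .       .       .   
top 0.55  -1/  2  -1/  0  -1/  1 -30/ 14 -30/ 47 -29/ 47  13/ 35   7/  9    .       .       .       .   
top 0.6  -1/  0  -1/  0  -1/  0 -29/ 14 -29/ 14   7/ 35   7/ 14   7/ 24   7/ 12   7/ 10    .       .   
top 0.65  -1/  4  -1/  4  -1/  5 -30/  8 -30/  8   7/  8   7/  8   7/ 24   7/  8   7/  8    .       .
```

View pics/map.png

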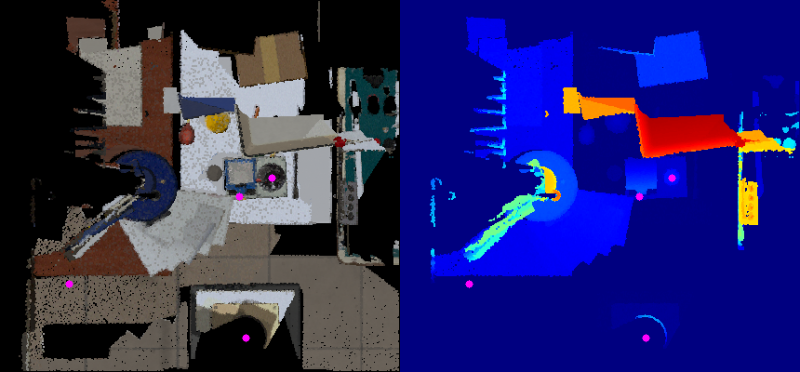

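```bash
python3 - <<'E'
from h import *
for c in("side","top"):
    A=np.load(c+"0.npz");W=A['W'];p=A['p'].astype(int)
    r,g,b=p[...,0],p[...,1],p[...,2]
    x,y,z=W[...,0],W[...,1],W[...,2]
    near=(np.hypot(x-.517,y+.087)<.06)
    k=near&(z>.088)&(z<.105)
    (cx,cy),rad=cv2.minEnclosingCircle(W[k][:,:2].astype(np.float32))
    print(c,"knob top",W[k].mean(0).round(4),"circle",round(cx,4),round(cy,4),round(rad,4),"z med",np.median(z[k]).round(4),k.sum())
    red=near&(r>110)&(r>2*g)&(z>.03)&(z<.09); print(" red",red.sum(),W[red].mean(0).round(4),np.argwhere(red).mean(0)[::-1].round(1))
    wt=near&(p.min(-1)>130)&(p.max(-1)-p.min(-1)<40)
    for lo,hi in((.088,.11),(.05,.085)):
        m=wt&(z>lo)&(z<hi)&(np.hypot(x-cx,y-cy)<.041)
        print(" white",lo,m.sum());[print("   ",v[::-1],W[tuple(v)].round(4),p[tuple(v)]) for v in np.argwhere(m)[:14]]
    blue=(abs(x-.52)<.12)&(abs(y-.015)<.09)&(b>r+35)&(z>.05)
    P=W[blue]; m=P.mean(0); n=np.linalg.svd(P-m)[2][2]; n*=np.sign(n[2]); 
    P=P[abs((P-m)@n)<.006]; m=P.mean(0); n=np.linalg.svd(P-m)[2][2]; n*=np.sign(n[2])
    print(" cover plane",m.round(4),n.round(4),"tilt",np.arccos(n[2]).round(3),"yaw",np.arctan2(-n[1],-n[0]).round(3),len(P))
    # tester deck
    dk=(abs(z-.05)<.006)&(x>.42)&(x<.62)&(y>-.16)&(y<-.02)
    q=cv2.minAreaRect(W[dk][:,:2].astype(np.float32)*1000); print(" deck",q,np.median(z[dk]),dk.sum())
E
```

```text
side knob top [ 0.5185 -0.0865  0.0967] circle 0.5229 -0.0705 0.0428 z med 0.097 480
 red 15 [ 0.5093 -0.0446  0.0558] [241.3 231.2]
 white 0.088 15
    [254 236] [ 0.5143 -0.0869  0.0983] [143 154 163]
    [255 236] [ 0.5157 -0.0884  0.0995] [152 160 170]
    [253 237] [ 0.5112 -0.0881  0.0993] [169 173 187]
    [254 237] [ 0.5138 -0.0877  0.0959] [168 174 190]
    [255 237] [ 0.5151 -0.0893  0.0972] [131 136 146]
    [252 238] [ 0.5088 -0.0882  0.0975] [167 171 186]
    [253 238] [ 0.5115 -0.0877  0.0939] [169 180 194]
    [254 238] [ 0.5126 -0.0896  0.0959] [131 134 148]
    [251 239] [ 0.5064 -0.0884  0.096 ] [169 174 189]
    [252 239] [ 0.5081 -0.0893  0.0958] [168 175 187]
    [250 240] [ 0.5023 -0.0912  0.1006] [158 169 178]
    [251 240] [ 0.5049 -0.0907  0.0971] [167 171 187]
    [249 241] [ 0.4996 -0.0919  0.1002] [155 163 174]
    [250 241] [ 0.502  -0.0916  0.0972] [152 160 170]
 white 0.05 24
    [257 222] [ 0.5499 -0.0418  0.053 ] [137 150 143]
    [255 223] [ 0.5458 -0.0403  0.0501] [139 143 135]
    [256 223] [ 0.5474 -0.0418  0.0508] [140 147 141]
    [258 223] [ 0.
[... 1987 characters left out ...]
264 231] [ 0.4973 -0.0414  0.0516] [151 154 144]
    [265 231] [ 0.4973 -0.0437  0.0501] [155 158 149]
    [288 231] [ 0.4971 -0.0942  0.0616] [131 131 134]
    [287 232] [ 0.4949 -0.0923  0.0577] [156 160 165]
    [265 233] [ 0.4929 -0.0436  0.0518] [153 157 149]
    [287 233] [ 0.4927 -0.0923  0.0581] [142 145 149]
    [288 233] [ 0.4925 -0.0953  0.0501] [131 133 136]
    [287 234] [ 0.4904 -0.0922  0.0584] [147 149 153]
    [269 236] [ 0.4861 -0.0525  0.0525] [150 154 146]
 cover plane [0.5178 0.0128 0.1104] [0.6622 0.0303 0.7487] tilt 0.725 yaw -3.096 633
 deck ((521.2378540039062, -76.02511596679688), (129.90594482421875, 114.07280731201172), 1.9439256191253662) 0.04872701355063051 1901
```

```bash
python3 -m inch '{"travel":[[0,-0.03,0],[0,-0.07,0],[0,-0.11,0],[0,-0.15,0],[0,-0.18,0],[0,-0.2,0]],"spin":[0,0,0,0,0,0]}' 1 20 && python3 -m inch '{"travel":[[-0.035,-0.002,0],[-0.07,-0.006,0],[-0.103,-0.014,0],[-0.137,-0.024,0],[-0.169,-0.037,0],[-0.2,-0.054,0],[-0.229,-0.072,0],[-0.257,-0.094,0],[-0.283,-0.117,0],[-0.306,-0.143,0]],"spin":[0,0,0,0,0,0,0,0,0,0]}'
python3 - <<'E'
from h import *
y=.04;R=np.array([[np.cos(y),-np.sin(y)],[np.sin(y),np.cos(y)]])
k=np.array([.5205,-.0845]);o=k+R@[0,.052]; h=o+R@[.062,.048]
print("origin",o,"hinge",h)
for a in(.725,0):
    v=R@[-.118*np.cos(a)+.004*np.sin(a),0]; P=[*(h+v),.053+.118*np.sin(a)+.004*np.cos(a)]
    print("pad",a,np.round(P,4),proj("top",P),proj("side",P))
K=[*k,.096];C=[[*(o+R@[sx*.065,sy*.1]),.05] for sx in(-1,1) for sy in(-1,1)]
for c in("side","top"): print(c,"knobtop",proj(c,K),"corners fr,fl,br,bl",proj(c,C).round(1).tolist())
print(models.masks_of("top","cover_pad")[0]["p"])
for c in("side","top"):
    A=np.load(c+"0.npz");p=A['p'].astype(int);W=A['W']
    m=(p.max(-1)<45)&(np.hypot(W[...,0]-.4925,W[...,1]-.0145)<.025)&(W[...,2]>.115); print(c,"pad meas",W[m].mean(0).round(4),np.argwhere(m).mean(0)[::-1],m.sum())
E
```

```text
t: 2.0
tool_pos: [0.115, 0.3807, 0.2354]
orientation: [0.46, 3.108, -0.0]
force: [0.3, 1.0, 0.7]
opening: 0.0577
gripper_force: 0.0
t: 2.83
tool_pos: [0.3683, 0.1559, 0.2359]
orientation: [0.46, 3.107, 0.001]
force: [0.4, -0.1, -0.2]
opening: 0.0009
gripper_force: 0.0
origin [ 0.51842055 -0.03254159] hinge [0.57845147 0.01789935]
pad 0.725 [0.4928 0.0145 0.1342] [[238.5446445 233.9492525]] [[218.40168239 194.53391583]]
pad 0 [0.4605 0.0132 0.057 ] [[239.56197219 247.81375525]] [[207.6978698  221.12941469]]
side knobtop [[256.00809534 234.1946679 ]] corners fr,fl,br,bl [[242.5, 278.7], [192.1, 207.4], [294.6, 245.9], [241.9, 179.8]]
top knobtop [[285.0108602  220.32371594]] corners fr,fl,br,bl [[305.8, 248.5], [216.4, 252.8], [302.9, 190.7], [214.1, 194.5]]
0.97
side pad meas [0.4917 0.0109 0.1362] [218.75   195.5625] 32
top pad meas [0.4934 0.0119 0.1338] [239.82608696 233.69565217] 69
```

```bash
python3 -m inch '{"travel":[[-0.03,-0.019,0],[-0.062,-0.039,0],[-0.094,-0.059,0],[-0.127,-0.08,0],[-0.15,-0.094,0],[-0.161,-0.101,0.01],[-0.161,-0.101,0.035],[-0.161,-0.101,0.055],[-0.161,-0.101,0.06],[-0.161,-0.101,0.06]],"spin":[-0.05,-0.12,-0.2,-0.28,-0.335,-0.335,-0.335,-0.335,-0.335,-0.335]}'
python3 - <<'E'
from h import *
s=robot.read_state(); print(s["q"],cv2.Rodrigues(np.array(s["orientation"]))[0].round(3))
p,d=optics.read_camera("side");q,_=optics.read_camera("top")
o=np.hstack([cv2.resize(p[150:270,170:290],(400,400),interpolation=2),cv2.resize(q[160:280,190:310],(400,400),interpolation=2)])
cv2.imwrite("pics/pre.png",o[:,:,::-1])
E
```

```text
t: 3.72
tool_pos: [0.4907, 0.0143, 0.1738]
orientation: [0.065, -3.137, -0.001]
force: [0.2, 0.4, -0.4]
opening: 0.0007
gripper_force: 0.0
[-7.52839211e-02 -1.26513196e-01  1.85919978e+00  3.68128732e-05
  1.41279143e+00 -1.68726592e+00] [[-0.999 -0.041 -0.004]
 [-0.041  0.999  0.   ]
 [ 0.004  0.    -1.   ]]
```

View pics/pre.png

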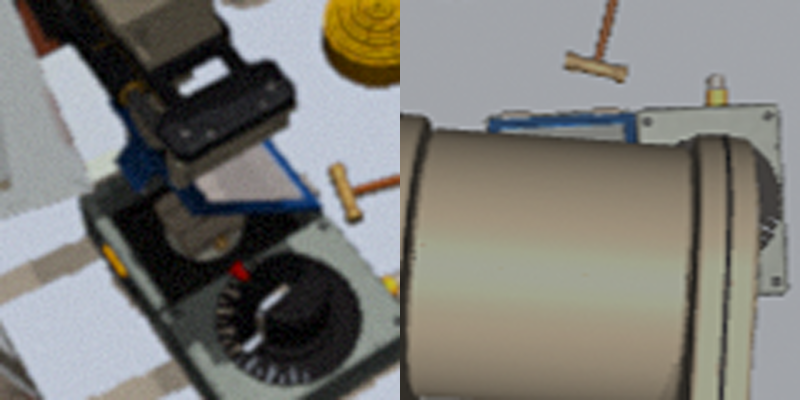

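```bash
python3 -m inch '{"travel":[[-0.004,0,0.01],[-0.003,0,0.022],[0.004,0,0.032],[0.012,0,0.042],[0.018,0,0.053],[0.023,0,0.064],[0.026,0,0.073],[0.028,0,0.078],[0.028,0,0.08],[0.028,0,0.08]],"spin":[0,0,0,0,0,0,0,0,0,0]}'
python3 - <<'E'
from h import *
p,d=optics.read_camera("side");W=cloud("side",d);pp=p.astype(int);x,y,z=np.moveaxis(W,-1,0)
m=(abs(x-.52)<.12)&(abs(y-.015)<.09)&(pp[...,2]>pp[...,0]+35)&(z>.05)
P=W[m];mm=np.median(P,0);n=np.linalg.svd(P-mm)[2][2];n*=np.sign(n[2]);print(len(P),mm,n,np.arccos(n[2]))
cv2.imwrite("pics/p1.png",cv2.resize(p[150:270,150:310],(800,600),interpolation=2)[:,:,::-1])
E
```

```text
t: 4.65
tool_pos: [0.4639, 0.013, 0.0952]
orientation: [0.065, -3.14, -0.0]
force: [0.1, 0.2, 0.8]
opening: 0.0005
gripper_force: 0.0
416 [ 0.55505835 -0.00983642  0.06110777] [0.16559747 0.00988491 0.98614389] 0.16666271532597599
```

View pics/p1.png

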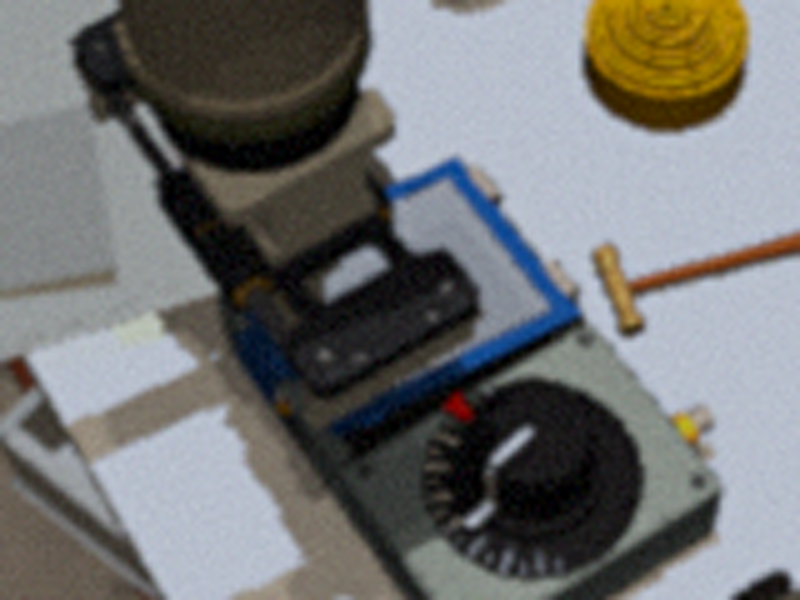

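```bash
python3 -m inch '{"travel":[[0.002,0,0.005],[0.003,0,0.01],[0.004,0,0.014],[0.004,0,0.017],[0.004,0,0.019],[0.004,0,0.021],[0.004,0,0.021]],"spin":[0,0,0,0,0,0,0]}'; python3 -m inch '{"travel":[[0,0,0.001],[0,0,0.002],[0,0,0.002]],"spin":[0,0,0]}'
```

```text
t: 5.28
tool_pos: [0.4596, 0.0128, 0.0739]
orientation: [0.065, -3.14, -0.0]
force: [0.0, -0.4, 0.4]
opening: 0.0004
gripper_force: 0.0
t: 5.53
tool_pos: [0.4598, 0.0128, 0.0734]
orientation: [0.065, -3.14, -0.0]
force: [-6.9, 0.6, 12.1]
opening: 0.0005
gripper_force: 5.8
```

```bash
python3 -m inch '{"travel":[[0,0,-0.015],[0,0,-0.05],[0,0,-0.09],[0,0.03,-0.11],[0.0,0.06,-0.11],[0.0,0.06,-0.11]],"spin":[0,0,0,0,0,0]}'
cat > meas.py <<'E'
from h import *
for c in("side","top"):
    p,d=optics.read_camera(c);W=cloud(c,d);pp=p.astype(int);x,y,z=np.moveaxis(W,-1,0);np.savez(c+"1.npz",p=p,W=W)
    m=(abs(x-.52)<.12)&(abs(y-.015)<.09)&(pp[...,2]>pp[...,0]+35)&(z>.04)&(z<.15)
    P=W[m]
    if len(P)>50:
        mm=np.median(P,0);n=np.linalg.svd(P-mm)[2][2];n*=np.sign(n[2]);print(c,"cover",len(P),mm.round(4),n.round(3),P[:,2].max().round(4))
    for n in("knob_pointer","mark_tip","knob_grip"):
        print(c,n,[(np.round(r["centre"],4).tolist(),round(r["p"],2)) for r in models.look_for(c,n)][:2])
E
python3 meas.py
python3 - <<'E'
import numpy as np,cv2
a,b=[np.load(c+"1.npz")['p'] for c in("side","top")]
o=np.hstack([cv2.resize(a[150:290,170:310],(400,400),interpolation=2),cv2.resize(b[180:260,210:310],(400,400),interpolation=2)])
cv2.imwrite("pics/shut.png",o[:,:,::-1])
E
```

```text
t: 6.03
tool_pos: [0.4587, 0.0763, 0.1849]
orientation: [-0.068, 3.137, 0.003]
force: [-0.2, -0.4, -0.3]
opening: 0.0005
gripper_force: 0.0
side cover 763 [ 0.5076 -0.0037  0.0573] [0.002 0.    1.   ] 0.0614
side knob_pointer [([0.5158, -0.0961, 0.0943], 0.8)]
side mark_tip [([0.5096, 0.0101, 0.0547], 0.48)]
side knob_grip [([0.5121, -0.0939, 0.0939], 0.79)]
top cover 452 [ 0.5532 -0.0071  0.0544] [-0.004  0.006  1.   ] 0.0596
top knob_pointer [([0.5215, -0.0813, 0.0957], 0.67), ([0.5154, -0.0774, 0.0982], 0.63)]
top mark_tip []
top knob_grip [([0.5184, -0.082, 0.0978], 0.57)]
```

View pics/shut.png

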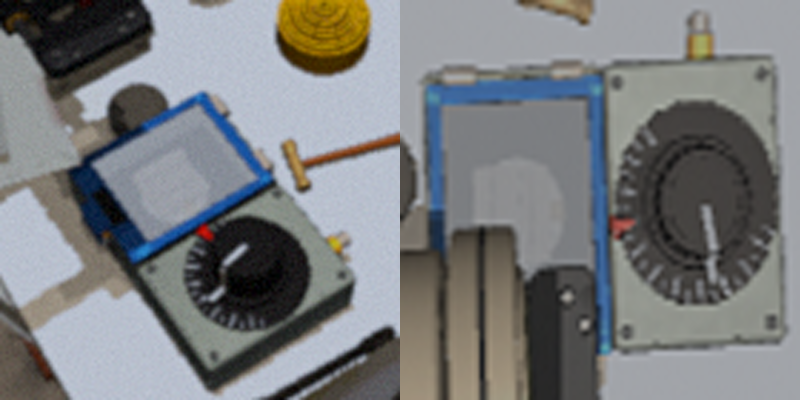

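```bash
cat > dial.py <<'E'
from h import *
import sys
from scipy.optimize import least_squares
def run(tag,zt=.096,zp=.058):
  for c in("side","top"):
    A=np.load(c+tag+".npz");p=A['p'].astype(np.uint8)
    # ortho resample of planes 0.4mm/px about (.52,-.085)
    N=300;s=.0004
    gx,gy=np.meshgrid((np.arange(N)-N/2)*s,(np.arange(N)-N/2)*s,indexing='ij') # rows x, cols y
    def ortho(z):
        uv=proj(c,np.c_[(.52-gx).ravel(),(-.085-gy).ravel(),np.full(N*N,z)]).astype(np.float32).reshape(N,N,2)
        return cv2.remap(p,uv[...,0],uv[...,1],cv2.INTER_LINEAR)
    P=ortho(.052);T=ortho(zt)
    g=P.mean(-1); 
    # radial rays: outermost dark->bright transition
    x0,y0=.52,-.085;pts=[]
    for a in np.arange(0,2*np.pi,.05):
        rr=np.arange(.036,.056,.0004);i=((.52-(x0+rr*np.cos(a)))/s+N/2).astype(int);j=((-.085-(y0+rr*np.sin(a)))/s+N/2).astype(int)
        v=g[i.clip(0,N-1),j.clip(0,N-1)];k=np.where(v<80)[0]
        if len(k) and k[-1]<len(rr)-3: pts.append((x0+rr[k[-1]]*np.cos(a),y0+rr[k[-1]]*np.sin(a)))
    pts=np.array(pts)
    f=least_squares(lambda q:np.hypot(pts[:,0]-q[0],pts[:,1]-q[1])-q[2],[x0,y0,.046],loss='soft_l1',f_scale=.001).x
    print(c,"dial axis",f.round(4),len(pts))
    Q=ortho(.055).astype(int);red=(Q[...,0]>90)&(Q[...,0]>1.7*Q[...,1]);X=.52-gx;Y=-.085-gy
    r=np.hypot(X-f[0],Y-f[1]);ang=lambda x,y:np.arctan2(y-f[1],-(x-f[0]))
    rm=red&(r<.055)&(r>.03)
    print("  mark ang cw from -x",ang(X[rm].mean(),Y[rm].mean()).round(3),"r",r[rm].min().round(4),r[rm].max().round(4))
    Q=ortho(zp).astype(int);w=(Q.min(-1)>115)&(r>.031)&(r<.037)
    h=np.histogram(ang(X[w],Y[w]),bins=np.arange(-3.15,3.15,.1)); print("  white@ptr",[(round(b+.05,2),int(n)) for n,b in zip(*h) if n>8])
    Q=T.astype(int);w=(Q.min(-1)>125)&(r<.022)
    if w.sum()>5:
        C=np.c_[X[w],Y[w]];m=C.mean(0);d=np.linalg.svd(C-m)[2][0];d*=np.sign(d@(m-f[:2]));print("  top line dir",np.arctan2(d[1],-d[0]).round(3),"centroid ang",ang(*m).round(3),"r",np.hypot(*(m-f[:2])).round(4),w.sum())
    cv2.imwrite(f"pics/o_{c}{tag}.png",np.hstack([P,T])[:,:,::-1])
run(*sys.argv[1:2],*map(float,sys.argv[2:]))
E
python3 dial.py 1; python3 - <<'E'
import cv2,numpy as np
cv2.imwrite("pics/o1.png",np.vstack([cv2.imread("pics/o_side1.png"),cv2.imread("pics/o_top1.png")]))
E
```

```text
side dial axis [ 0.5198 -0.086   0.0456] 95
  mark ang cw from -x 1.339 r 0.0362 0.0496
  white@ptr [(np.float64(-0.3), 15), (np.float64(-0.2), 108)]
  top line dir -0.237 centroid ang -0.23 r 0.0119 414
top dial axis [ 0.5212 -0.0858  0.0446] 111
  mark ang cw from -x 1.357 r 0.0374 0.0493
  white@ptr [(np.float64(-0.3), 56), (np.float64(-0.2), 68)]
  top line dir -0.223 centroid ang -0.236 r 0.0118 373
```

View pics/o1.png

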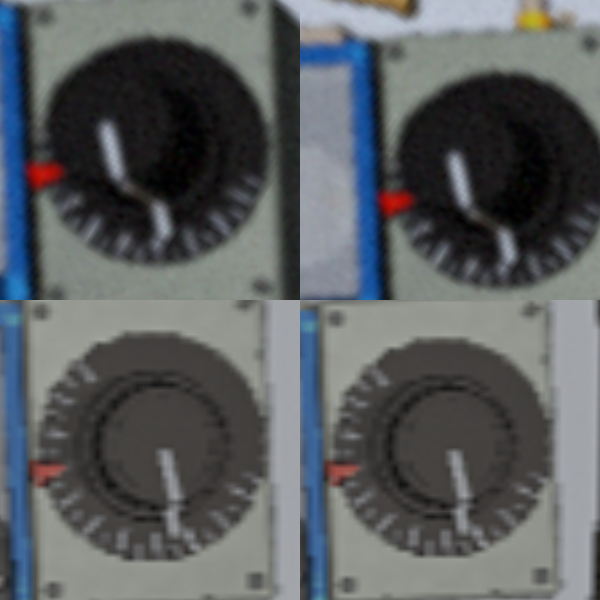

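```bash
python3 -m inch '{"travel":[[-0.008,-0.025,0],[-0.02,-0.06,0],[-0.033,-0.097,0],[-0.045,-0.13,0],[-0.053,-0.155,0],[-0.055,-0.162,0],[-0.055,-0.162,0],[-0.055,-0.162,0],[-0.055,-0.162,0]],"spin":[0.05,0.12,0.2,0.27,0.3,0.3,0.3,0.3,0.3]}' 0.19 20
```

```text
t: 7.18
tool_pos: [0.5188, -0.0859, 0.1824]
orientation: [-0.404, -3.115, -0.001]
force: [-0.7, -0.3, -0.2]
opening: 0.056
gripper_force: 0.0
```

```bash
python3 -m inch '{"travel":[[-0.001,0,0],[-0.0015,0,0.01],[-0.0015,0,0.035],[-0.0015,0,0.06],[-0.0015,0,0.08],[-0.0015,0,0.093],[-0.0015,0,0.099],[-0.0015,0,0.099],[-0.0015,0,0.099]],"spin":[0,0,0,0,0,0,0,0,0]}' 0.19 20; python3 - <<'E'
from h import *
p,d=optics.read_camera("side");cv2.imwrite("pics/g.png",cv2.resize(p[170:280,180:310],(650,550),interpolation=2)[:,:,::-1])
E
```

```text
t: 7.93
tool_pos: [0.5208, -0.0868, 0.0838]
orientation: [-0.404, -3.115, -0.0]
force: [-0.1, -1.1, 0.9]
opening: 0.0752
gripper_force: 0.0
```

View pics/g.png

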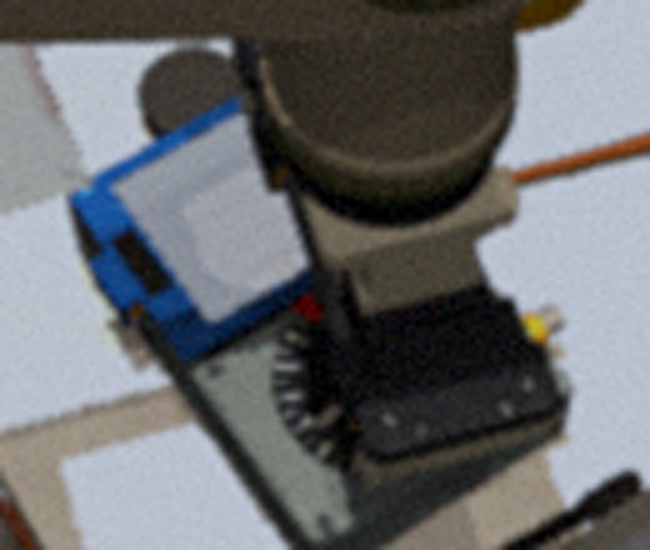

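```bash
python3 -m inch '{"travel":[[0,0,0],[0,0,0],[0,0,0],[0,0,0],[0,0,0],[0,0,0]],"spin":[0,0,0,0,0,0]}' 1 25
```

```text
t: 8.48
tool_pos: [0.5214, -0.0862, 0.0842]
orientation: [0.405, 3.114, 0.003]
force: [1.3, 6.0, 1.7]
opening: 0.0478
gripper_force: 25.0
```

```bash
Z='[0,0,0]'; python3 -m inch '{"travel":[[0,0,0],[0,0,0],[0,0,0],[0,0,0],[0,0,0],[0,0,0],[0,0,0],[0,0,0],[0,0,0],[0,0,0]],"spin":[0.05,0.15,0.25,0.35,0.45,0.55,0.65,0.73,0.79,0.79]}' && python3 -m inch '{"travel":[[0,0,0],[0,0,0],[0,0,0],[0,0,0],[0,0,0],[0,0,0],[0,0,0],[0,0,0],[0,0,0],[0,0,0]],"spin":[0.05,0.15,0.25,0.35,0.45,0.55,0.65,0.73,0.78,0.79]}' && python3 -m inch '{"travel":[[0,0,0],[0,0,0]],"spin":[0,0]}'; python3 -c "
from h import *
s=robot.read_state();print(s['q'],s['wrist_torque'],cv2.Rodrigues(np.array(s['orientation']))[0].round(3))"
```

```text
t: 9.32
tool_pos: [0.5208, -0.0869, 0.0842]
orientation: [-1.577, -2.717, -0.001]
force: [-2.7, 2.8, 6.1]
opening: 0.0474
gripper_force: 25.0
t: 10.15
tool_pos: [0.5201, -0.0868, 0.0841]
orientation: [-2.498, -1.902, 0.001]
force: [-7.0, 2.8, 9.3]
opening: 0.0475
gripper_force: 25.0
t: 10.32
tool_pos: [0.52, -0.0868, 0.0841]
orientation: [-2.495, -1.906, 0.002]
force: [-6.1, 3.2, 9.6]
opening: 0.0473
gripper_force: 25.0
[-2.62919013e-01  6.48184059e-02  1.84455316e+00  3.09866894e-04
  1.23424699e+00  3.13829262e-03] [ 0.4705068   1.58640783 -0.02624846] [[ 0.263  0.965 -0.002]
 [ 0.965 -0.263  0.001]
 [ 0.    -0.002 -1.   ]]
```

```bash
python3 -m inch '{"travel":[[0,0,0],[0,0,0],[0,0,0],[0,0,0],[0,0,0],[0,0,-0.01],[0,0,-0.04],[0,0,-0.08],[0,0,-0.1],[0,0,-0.1]],"spin":[0,0,0,0,0,0,0,0,0,0]}' 0.19 && python3 -m inch '{"travel":[[0.02,-0.014,0],[0.05,-0.036,0],[0.082,-0.059,0],[0.113,-0.082,0],[0.133,-0.096,0],[0.139,-0.1,0],[0.139,-0.1,0]],"spin":[0,0,0,0,0,0,0]}'; python3 meas.py; python3 dial.py 1
```

```text
t: 11.15
tool_pos: [0.5242, -0.0882, 0.1909]
orientation: [2.492, 1.9, 0.01]
force: [0.3, -0.6, 0.6]
opening: 0.0753
gripper_force: 0.0
t: 11.73
tool_pos: [0.4606, 0.0747, 0.1838]
orientation: [2.495, 1.909, 0.0]
force: [0.4, -0.4, 0.7]
opening: 0.0753
gripper_force: 0.0
side cover 797 [ 0.4997 -0.0032  0.0574] [ 0.001 -0.002  1.   ] 0.0633
side knob_pointer [([0.5184, -0.0949, 0.0969], 0.94)]
side mark_tip []
side knob_grip [([0.5116, -0.0941, 0.092], 0.88), ([0.5078, 0.0103, 0.0523], 0.45)]
top cover 475 [ 0.533  -0.0233  0.0543] [-0.     0.003  1.   ] 0.0606
top knob_pointer [([0.5183, -0.0772, 0.0989], 0.89), ([0.5235, -0.0521, 0.0557], 0.45)]
top mark_tip []
top knob_grip [([0.5224, -0.0845, 0.0937], 0.82)]
side dial axis [ 0.5198 -0.086   0.0455] 93
  mark ang cw from -x 1.336 r 0.0362 0.0497
  white@ptr [(np.float64(1.7), 44), (np.float64(1.8), 121), (np.float64(1.9), 26)]
  top line dir 1.351 centroid ang 1.379 r 0.0135 378
top dial axis [ 0.5213 -0.0858  0.0446] 111
  mark ang cw from -x 1.357 r 0.0378 0.0492
  white@ptr [(np.float64(1.3), 36), (np.float64(1.4), 60)]
  top line dir 1.34 centroid ang 1.384 r 0.0125 327
```

```bash
python3 -m inch '{"travel":[[-0.02,0.014,0],[-0.05,0.036,0],[-0.082,0.059,0],[-0.113,0.082,0],[-0.133,0.096,0],[-0.14,0.1,0],[-0.14,0.1,0],[-0.14,0.1,0],[-0.14,0.1,0]],"spin":[0,0,0,0,0,0,0,0,0]}'
```

```text
t: 12.88
tool_pos: [0.5201, -0.0872, 0.1834]
orientation: [-2.497, -1.905, 0.0]
force: [0.4, -0.0, 0.6]
opening: 0.0753
gripper_force: 0.0
```

```bash
python3 -m inch '{"travel":[[0.001,0,0.01],[0.001,0,0.04],[0.001,0,0.07],[0.001,0,0.09],[0.001,0,0.099],[0.001,0,0.1],[0.001,0,0.1],[0.001,0,0.1]],"spin":[0,0,0,0,0,0,0,0]}' && python3 -m inch '{"travel":[[0,0,0],[0,0,0],[0,0,0],[0,0,0],[0,0,0],[0,0,0]],"spin":[0,0,0,0,0,0]}' 1 30
```

```text
t: 13.55
tool_pos: [0.5218, -0.0871, 0.0852]
orientation: [2.496, 1.905, 0.002]
force: [-0.4, 0.0, 0.1]
opening: 0.0754
gripper_force: 0.0
t: 14.05
tool_pos: [0.5203, -0.0872, 0.084]
orientation: [-2.498, -1.904, 0.001]
force: [-5.0, 2.4, 5.0]
opening: 0.0478
gripper_force: 30.0
```

```bash
python3 -m inch '{"travel":[[0,0,-0.001],[0,0,-0.002],[0,0,-0.003],[0,0,-0.004],[0,0,-0.005],[0,0,-0.006]],"spin":[0,0,0,0,0,0]}'; python3 -m inch '{"travel":[[0,0,-0.0015],[0,0,-0.003],[0,0,-0.0045],[0,0,-0.006],[0,0,-0.0065],[0,0,-0.0065]],"spin":[0,0,0,0,0,0]}'
```

```text
t: 14.55
tool_pos: [0.5201, -0.0871, 0.0894]
orientation: [-2.497, -1.904, 0.002]
force: [-2.9, 0.8, -0.8]
opening: 0.0474
gripper_force: 30.0
t: 15.05
tool_pos: [0.5202, -0.0872, 0.0966]
orientation: [-2.498, -1.904, 0.002]
force: [-6.0, -0.7, -0.1]
opening: 0.0479
gripper_force: 30.0
```

```bash
python3 -m inch '{"travel":[[0,0,-0.001],[0,0,-0.0015],[0,0,-0.0015]],"spin":[0,0,0]}'; python3 -m inch '{"travel":[[0,0,0],[0,0,0],[0,0,0],[0,0,0],[0,0,0],[0,0,-0.01],[0,0,-0.04],[0,0,-0.08],[0,0,-0.1],[0,0,-0.1]],"spin":[0,0,0,0,0,0,0,0,0,0]}' 0.19 && python3 -m inch '{"travel":[[0.02,-0.014,0],[0.05,-0.036,0],[0.082,-0.059,0],[0.113,-0.082,0],[0.133,-0.096,0],[0.139,-0.1,0],[0.139,-0.1,0]],"spin":[0,0,0,0,0,0,0]}'; python3 meas.py; python3 dial.py 1 .108 .07; python3 - <<'E'
import numpy as np
for c in("side","top"):
    a=np.load(c+"1.npz")['W'];k=(np.hypot(a[...,0]-.5205,a[...,1]+.086)<.018)&(a[...,2]>.07);print(c,"knob top z",np.median(a[k][:,2]).round(4),np.percentile(a[k][:,2],[10,90]).round(4))
    a=np.load(c+"0.npz")['W'];k=(np.hypot(a[...,0]-.5205,a[...,1]+.086)<.018)&(a[...,2]>.07);print(" before",np.median(a[k][:,2]).round(4))
E
```

```text
t: 15.3
tool_pos: [0.5201, -0.0872, 0.0969]
orientation: [-2.498, -1.904, 0.001]
force: [-2.0, 0.4, -10.0]
opening: 0.0474
gripper_force: 30.0
t: 16.13
tool_pos: [0.5242, -0.0881, 0.2052]
orientation: [2.491, 1.9, 0.01]
force: [0.3, 0.1, 0.1]
opening: 0.0756
gripper_force: 0.0
t: 16.72
tool_pos: [0.4607, 0.0747, 0.1979]
orientation: [2.495, 1.908, 0.001]
force: [0.6, -0.1, 0.1]
opening: 0.0755
gripper_force: 0.0
side cover 798 [ 0.4997 -0.0023  0.0572] [ 0.003 -0.007  1.   ] 0.062
side knob_pointer [([0.516, -0.0972, 0.1053], 0.89)]
side mark_tip [([0.6895, -0.1238, 0.0091], 0.39)]
side knob_grip [([0.5117, -0.0922, 0.1069], 0.68), ([0.5046, 0.0111, 0.0549], 0.26)]
top cover 472 [ 0.5308 -0.0234  0.0544] [ 0.001 -0.001  1.   ] 0.0596
top knob_pointer [([0.5194, -0.0783, 0.1084], 0.7)]
top mark_tip [([0.5169, -0.0064, 0.0538], 0.3)]
top knob_grip [([0.519, -0.0875, 0.1078], 0.68)]
side dial axis [ 0.5204 -0.0837  0.0465] 94
  mark ang cw from -x 1.31 r 0.0344 0.0475
  white@ptr [(np.float64(1.7), 66), (np.float64(1.8), 111), (np.float64(1.9), 12)]
  top line dir 1.364 centroid ang 1.307 r 0.0109 424
top dial axis [ 0.5213 -0.0858  0.0446] 111
  mark ang cw from -x 1.359 r 0.0378 0.0492
  white@ptr [(np.float64(-1.1), 10), (np.float64(-0.3), 11), (np.float64(1.3), 39), (np.float64(1.4), 71)]
  top line dir 1.351 centroid ang 1.375 r 0.0118 311
side knob top z 0.11 [0.1079 0.112 ]
 before 0.0975
top knob top z 0.1069 [0.1047 0.1088]
 before 0.0943
```

```bash
python3 -m inch '{"travel":[[0,0,0],[0,0,0]],"spin":[0,0]}'; python3 -c "
from plant import close_job; print(close_job())"
```

```text
t: 17.28
tool_pos: [0.4613, 0.0729, 0.1976]
orientation: [-2.499, -1.904, 0.0]
force: [0.6, 0.1, 0.3]
opening: 0.0751
gripper_force: 0.0
the job is handed in; nothing more can be done
None
```

I handed the job in at 17 s: the cover measures level and shut, the knob's pointer is within about 0.03 rad of the red mark, the knob stands about 12 mm up in its locked position, and the gripper is clear of everything.

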